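# Fit the carousel spindle of a sample changer

## Task

The drive spindle of the sample changer hangs in the draining rack. Lower it through the upper and lower carousel plates and the drive cover, press only lightly and turn it until you feel its blade drop into the coupling hidden inside, then push it fully home so that its collar sits flush on the upper plate, and let go. Never force or drop it onto the drive, and leave the beaker, bottle and jar standing where they are.

Things in the scene. Friction and masses are not known exactly. Their poses are not given: they have to be found in the camera images.
- spindle_grip (a point): centre of the round teal grip (26 mm in diameter, 47 long) of the loose spindle (0.16 to 0.30 kg). z runs up its axis. Heights from its lower end: blade 0 to 9 mm, shaft 24 mm in diameter 9 to 87, collar 50 mm in diameter 87 to 93, grip 93 to 140; this point 119. It starts upright, hung by its collar in the middle hole of the rack; lifted by 95 mm it is clear of the rack
- spindle_tip (a point): centre of the lower end of the spindle, height 0 on it. The lowest 9 mm are a flat steel blade 23 mm wide (along this x) and 4.5 mm thick (along y); z up the spindle's axis
- spindle_collar (a point): centre of the underside of the spindle's aluminium collar, 87 mm above its lower end; axes as the spindle's
- changer: sample changer, fixed: round drive base 206 mm across, 42 high, carrying two plates 200 mm across (lower teal, upper pale, top at 112 mm); vials 80 mm off the axis stand 10 mm above the upper plate; low control box on its +x side. Origin on the bench under the carousel's axis, z up. Damaged if the spindle bears on it anywhere, sideways or downwards, with more than 30 N
- upper_hole (a point): centre of the mouth of the upper plate's central hole, 112 mm above the bench. Vertical hole 26 mm in diameter in a black bush 10 mm long with a 3 mm countersink. The collar finally rests flat on this mouth; the lower end is then 25 mm above the bench
- lower_hole (a point): centre of the mouth of the lower plate's central hole, 66 mm above the bench, straight below the upper one; the same bush, 26 mm in diameter, 10 long, countersunk 3 mm
- cover_hole (a point): centre of the mouth of the drive cover's hole, 42 mm above the bench, straight below the other two; 26 mm in diameter, 6 long, countersunk 3 mm. 8 mm lower, unseen, is the top of the steel coupling (see drive_top)
- drive_top (a point): centre of the top of the hidden coupling, 34 mm above the bench. Two crossed slots 6 mm wide, 9.5 deep: the blade fits at each quarter turn, within about 4 degrees. Its angle is unknown and shown by nothing (this point's axes are the changer's). Its gear is locked: it yields elastically by only 4 N m/rad, so turning on once the blade is in soon overloads it. Sprung: starts to sink at 4 N, on its stop 4 mm down at 10 N. Blade across the slots: collar 5 to 9 mm proud
- rack: fixed white draining rack 80 (x) by 190 (y) mm, top at 105 mm, with a 31 mm hole in the middle of the top in which the spindle hangs; test tubes near both ends, 48 mm or more (along y) from the middle, stand 7 mm above the top. Origin on the bench under its middle
- beaker: bystander: empty glass beaker 60 mm wide, 80 mm high; origin at the centre of its underside
- bottle: bystander: amber glass bottle 54 mm wide, 125 mm high with a teal cap; origin at the centre of its underside
- jar: bystander: white plastic jar 60 mm wide, 70 mm high; origin at the centre of its underside
Not all that is in view belongs to the job. Of the things like the part that bears spindle_grip, leave any that is green or red; of the rest the larger one is meant.

How it is judged:
By the outcome, as a careful person would: the job done as asked, in the order asked, and still so for the second after the job is handed in, with the robot touching nothing.
It also fails if it takes over 72 s, if anything falls off the work surface, if the arm or the gripper's body presses on something with over 40 N, if the wrist force passes 120 N, or if a joint passes its speed limit or range.

## Robot

A 6-joint arm with a two-finger parallel gripper is mounted at the origin on the work surface. World frame = base frame: x ahead of the robot, y to its left, z up, the work surface at z = 0. Lengths are in mm, angles in rad, forces in N, time in s.
With the tool pointing down it reaches from about 350 to 775 mm from the base axis. Payload 5.5 kg.
Tool frame: the origin (TCP) lies midway between the tips of the shut fingers; the grasp point (between the pads) lies 19 mm behind it; y points along the fingers, z is the direction in which the jaws open and shut, and the axes are right-handed (so a half turn about y gives the same grasp; the last joint's range is limited). The gripper opens to 85 mm and grips with 20 to 120 N. Pads are 22 mm wide; open, the fingers measure 114 mm over their backs; the gripper's body (76 mm by 85 mm) begins 54 mm behind the grasp point. The pads swing forward as they close: fully open they stand 13 mm farther back than shut.
Start: joints at [-1.254, 0.313, 0.046, 1.304, 0, 1.431], TCP at [253.622, -516.089, 231.323] pointing down, gripper open.
Joint ranges: [-2.76, 2.76], [-0.86, 1.69], [-1.03, 1.26], [-2.2, 2.34], [-1.47, 1.5], [-3.14, 3.14]. Speed limits (rad/s): [2.57, 2.57, 3.14, 3.14, 3.14, 3.14].

## Interface

Orientations are given as a 3x3 rotation matrix whose columns are the frame's x, y, z axes.
In Python, from plant import * gives the robot as it stands.
- The arm moves only by the tool servo_tool, never from a script. Its argument "targets" is a list of rows, each a list of 3 entries, a list of its own where there are three numbers: the opening, from 0 (shut) to 1 (fully open), then the shift along the tool's x, y, z in units of 25 mm (1.0 is 25 mm), then the turn about the tool's y in units of 6 degrees (1.0 is 6 degrees). In form: [[hand, [x, y, z], roll], ...]. A call has 1 to 5 rows; each row is the pose to reach, as a shift and turn from the pose measured when the call began, along the tool's axes at that moment; what a row does not reach only later rows make up. A row lasts 1/12 s, in which the tool goes at most 41.7 mm and 7.16 degrees, less where a joint would pass 70% of its speed; a pose out of reach is approached as far as the arm can. A call with a gripper value outside its range is refused whole. The fingers move at their own pace and stop on an object; "force" is the grip in N (left out, the last holds). Time passes only in rows, so rows that repeat a pose let the fingers close. It gives the time, the measured TCP pose, the force and the opening at its end, in the units of the state.
- observe(): the state, without advancing time (a new reading comes with each control period).
- camera(name): name is "scene" or "top"; returns a dict with "color" (384x512x3 uint8, red, green, blue), "K" (3x3 intrinsics, pixels), "R" (3x3) and "t" (3): a world point X has camera coordinates R X + t. Camera axes: x right, y down, z forward; pixel columns grow to the right and rows downward; lengths in mm; the calibration is good to about 2 mm. A picture is of the moment at which its call begins. There is no depth.
- finish_job(): hands the job in, once; it reports no verdict.
Trained networks look in a picture, given as the dict that the camera call returned (one of the last four; its "shot" number tells which), for a name from the list of things; names that differ only in an ending like _2 or _b are one class to them, and where a whole thing is asked for, a point or a joint stands for the part that bears it (a point fixed in the world has none). Each returns a list of dicts, best first, with "confidence" (0 to 1); they miss things now and then, are a little off and sometimes report something else, mostly with a low value. They report only what shows in the picture. A call takes as long as a camera call. They do not tell look-alikes from the thing itself.
- recognise(picture, thing): "box" ([left, top, width, height] in pixels, round what is visible of it).
- cut_out(picture, thing): "region" (384x512 bool, what is visible of it) and "box" ([left, top, width, height] in pixels, round what is visible of it).
- landmark_of(picture, thing): "xy" ([column, row] in pixels: a listed point, or the origin of a listed thing).
The state is a dict: "time": time; "qpos": joint angles; "dq": joint speeds; "joint_torque": joint torques, N m; "tool_pos": TCP position; "eef_rot": TCP orientation; "wrist_force": force on the tool from outside, world axes, zero at the start; "wrist_torque": the same for the moment, N m; "gripper_width": finger opening in mm.
Only numpy, scipy, OpenCV 4.12 (cv2) and the standard library are available. Lean on these libraries where they do the work, as an engineer would, in place of code of your own. Each camera call takes 0.05 s, during which the arm holds its last target.

## Working session

There is one attempt and no reset: what is moved stays moved. The work goes in short steps, Python scripts to look and compute and a tool call to move; the robot and the scene stay as the last step left them, time stands still between calls to the robot, and variables do not carry over. Pictures are saved under pics/ and viewed, and the job is handed in when it is done.

Besides the shell and the picture viewer there is one more tool, called as name(argument=value, ...), one argument or row to a line, values as JSON. servo_tool: Moves the arm, as the interface text tells. Its arguments: {"type":"object","properties":{"targets":{"type":"array"},"force":{"type":"number"}},"required":["targets"]}

```bash
mkdir -p pics; ls
cat > h.py <<'E'
from plant import *
import numpy as np, cv2
def save(p,n,crop=None,s=1):
    im=p["color"][:,:,::-1]
    if crop: l,t,w,h=crop; im=im[t:t+h,l:l+w]
    cv2.imwrite("pics/"+n,cv2.resize(np.ascontiguousarray(im),None,fx=s,fy=s,interpolation=cv2.INTER_CUBIC))
def ray(p,xy):
    K,R,t=map(np.array,(p["K"],p["R"],p["t"]))
    d=R.T@np.linalg.solve(K,[xy[0],xy[1],1.]); return -R.T@t,d/np.linalg.norm(d)
def atz(p,xy,z):
    c,d=ray(p,xy); return c+d*(z-c[2])/d[2]
def tri(r):
    A=0;b=0
    for c,d in r:
        M=np.eye(3)-np.outer(d,d);A=A+M;b=b+M@c
    return np.linalg.solve(A,b)
def proj(p,X):
    q=np.array(p["K"])@(np.array(p["R"])@np.array(X)+np.array(p["t"])); return q[:2]/q[2]
E
python3 - <<'E'
from h import *
np.set_printoptions(precision=3,suppress=True)
s=observe();print(s)
P={n:camera(n) for n in("scene","top")}
for n,p in P.items():
    save(p,n+"0.png",s=1.5); print(n,ray(p,(256,192)))
for th in ["spindle_grip","spindle_collar","spindle_tip","upper_hole","lower_hole","cover_hole","changer","rack","beaker","bottle","jar"]:
    for n,p in P.items():
        print(th,n,[(np.round(d["xy"],1).tolist(),round(d["confidence"],2)) for d in landmark_of(p,th)][:4])
E
```

```text
pics
{'time': 0.0, 'qpos': array([-1.254,  0.314,  0.045,  1.304, -0.   ,  1.431]), 'dq': array([-0.001, -0.   ,  0.002,  0.002,  0.   ,  0.   ]), 'joint_torque': array([  0.   , -48.063,  29.853,   0.019,  -0.   ,  -0.   ]), 'tool_pos': array([ 253.464, -515.541,  230.406]), 'eef_rot': array([[-0.897, -0.001,  0.441],
       [-0.441,  0.002, -0.897],
       [-0.   , -1.   , -0.002]]), 'wrist_force': array([-0.078, -0.347,  0.575]), 'wrist_torque': array([ 0.019, -0.007, -0.01 ]), 'gripper_width': 85.32794701525988}
scene (array([975.449, 399.588, 835.65 ]), array([-0.415, -0.458, -0.786]))
top (array([462.968,  -8.317, 793.705]), array([ 0.186,  0.01 , -0.983]))
spindle_grip scene [([177.1, 147.0], 0.72), ([200.1, 169.6], 0.64), ([250.5, 128.0], 0.59), ([224.1, 137.5], 0.55)]
spindle_grip top [([372.7, 221.4], 0.87), ([384.6, 275.3], 0.82), ([397.8, 158.4], 0.81), ([352.2, 170.5], 0.67)]
spindle_collar scene [([183.7, 156.7], 0.82), ([203.2, 173.9], 0.69), ([247.7, 130.8], 0.62)]
spindle_collar top [([385.0, 281.6], 0.78), ([350.4, 176.5], 0.78), ([368.5, 224.3], 0.72), ([393.4, 160
[... 196 characters left out ...]
4.4, 273.5], 0.71)]
upper_hole scene [([349.6, 211.6], 0.76)]
upper_hole top [([165.0, 256.5], 0.71)]
lower_hole scene []
lower_hole top [([162.8, 257.9], 0.92)]
cover_hole scene [([340.4, 226.2], 0.96), ([228.2, 267.8], 0.63)]
cover_hole top [([174.7, 259.8], 0.9)]
changer scene [([340.9, 238.8], 0.66)]
changer top [([172.5, 256.4], 0.97)]
rack scene [([229.9, 170.9], 0.76)]
rack top [([352.9, 226.5], 0.95), ([368.2, 224.2], 0.38)]
beaker scene [([292.0, 202.5], 0.94), ([256.1, 231.2], 0.23)]
beaker top [([255.1, 247.8], 0.82), ([159.2, 258.1], 0.18)]
bottle scene [([254.7, 228.1], 0.91)]
bottle top [([247.6, 187.4], 0.56)]
jar scene [([231.3, 267.3], 0.87)]
jar top [([235.3, 132.5], 0.87)]
```

View pics/scene0.png

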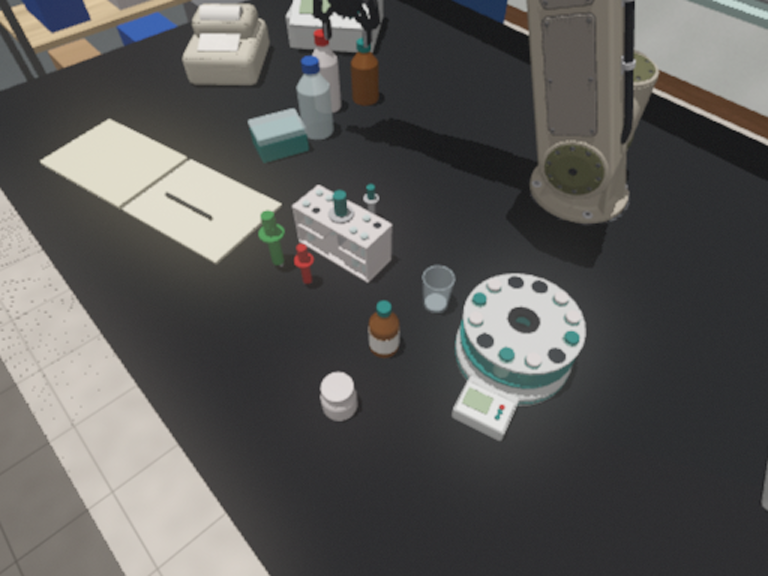

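View pics/top0.png

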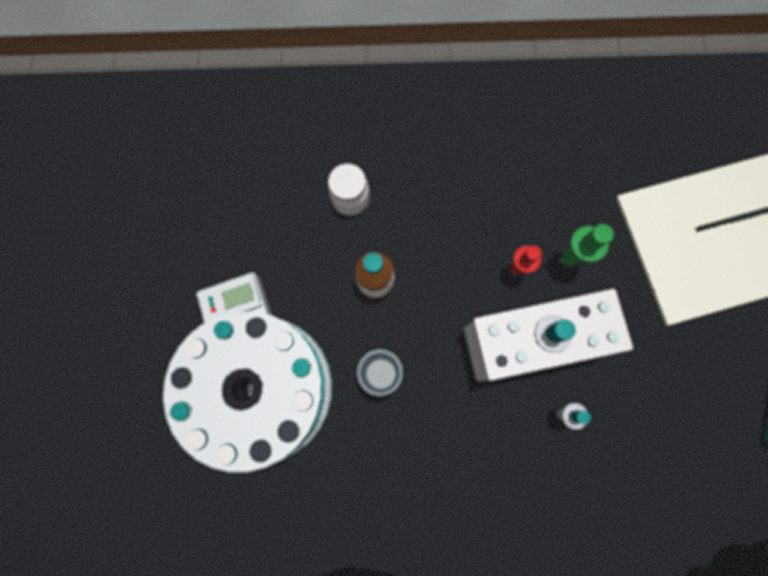

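Candidates for the spindle (scene / top pixels): green (177,147)/(398,158), red (200,170)/(352,170), small teal off the rack (250,128)/(385,275), large teal in the rack's middle (224,137)/(373,221). I choose the teal one in the rack.

Run:
```python
from h import *
np.set_printoptions(precision=1,suppress=True)
P={n:camera(n) for n in("scene","top")}
S,T=P["scene"],P["top"]
def best(n,th,near,tol=12):
    L=[d for d in landmark_of(P[n],th) if np.hypot(*(np.array(d["xy"])-near))<tol]
    return np.array(L[0]["xy"]) if L else None
for th,ns,nt,z in [("spindle_grip",(224,137),(373,221),137),("upper_hole",(349,212),(162,257),112),("changer",(341,239),(172,256),0),("cover_hole",(345,222),(168,257),42),("rack",(230,171),(353,226),0),("beaker",(292,202),(255,248),0),("bottle",(255,228),(248,187),0),("jar",(231,267),(235,132),0)]:
    a,b=best("scene",th,ns),best("top",th,nt)
    r=[]
    if a is not None: print(th,"scene atz",atz(S,a,z)); r.append(ray(S,a))
    if b is not None: print(th,"top atz",atz(T,b,z)); r.append(ray(T,b))
    if len(r)==2: print("   tri",tri(r))
save(T,"t1.png",(300,130,130,130),5); save(T,"t2.png",(95,170,150,150),5)
save(S,"s1.png",(170,100,130,100),6); save(S,"s2.png",(290,170,120,130),5)
```

```text
spindle_grip scene atz [ 531.4 -224.7  137. ]
spindle_grip top atz [ 529.5 -213.6  137. ]
   tri [ 532.  -216.3  141. ]
upper_hole scene atz [470.9 180.4 112. ]
upper_hole top atz [466.1 178.2 112. ]
   tri [466.5 179.2 106.4]
changer scene atz [478.  184.8   0. ]
changer top atz [461.3 180.    0. ]
   tri [463.4 182.  -20.2]
cover_hole scene atz [456.  176.9  42. ]
cover_hole top atz [462.3 182.2  42. ]
   tri [462.4 179.7  51.8]
rack scene atz [ 534.  -215.2    0. ]
rack top atz [ 522.4 -213.     0. ]
   tri [ 526.  -219.4  -11.3]
beaker scene atz [487.1  16.1   0. ]
beaker top atz [488.6   6.9   0. ]
   tri [486.3  10.3  -5.6]
bottle scene atz [623.8  12.6   0. ]
bottle top atz [621.9  17.7   0. ]
   tri [623.2  15.6   2. ]
jar scene atz [760.4  55.2   0. ]
jar top atz [757.5  56.    0. ]
   tri [759.1  55.3  -2.2]
```

View pics/t1.png

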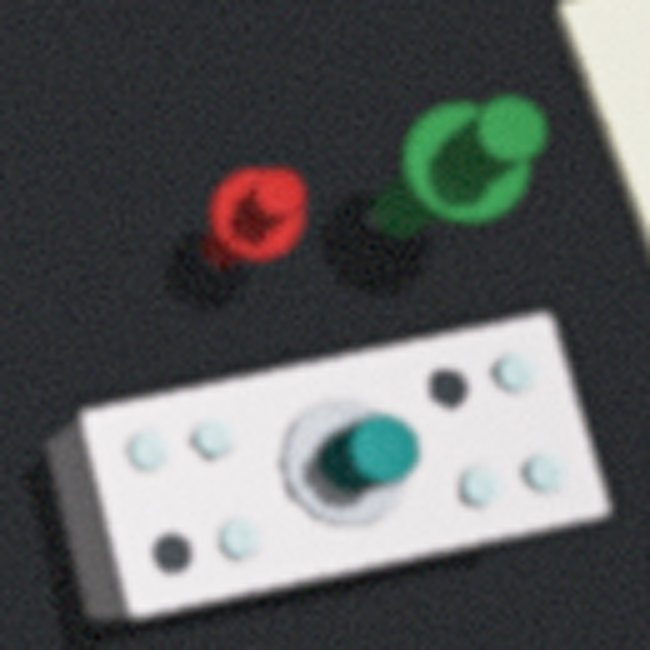

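View pics/t2.png

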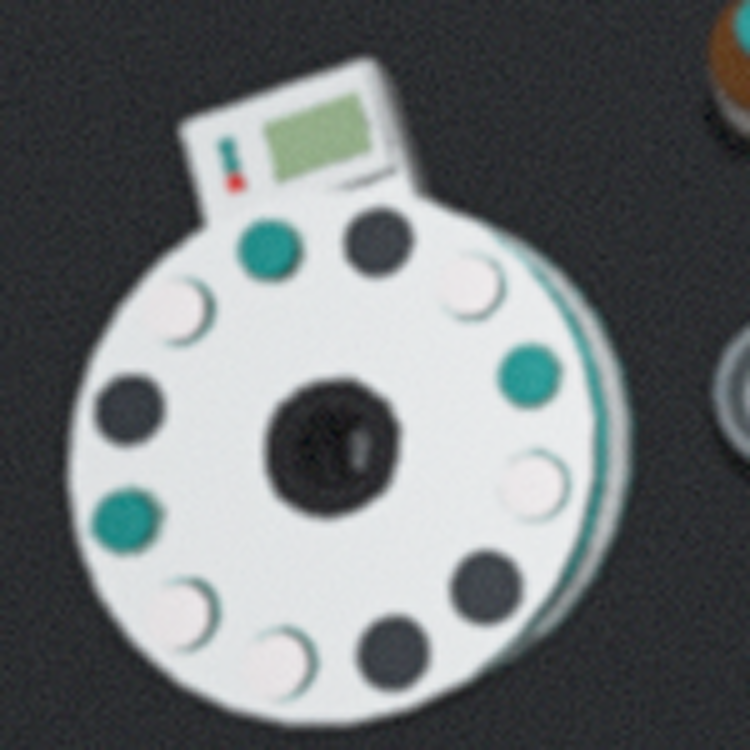

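View pics/s1.png

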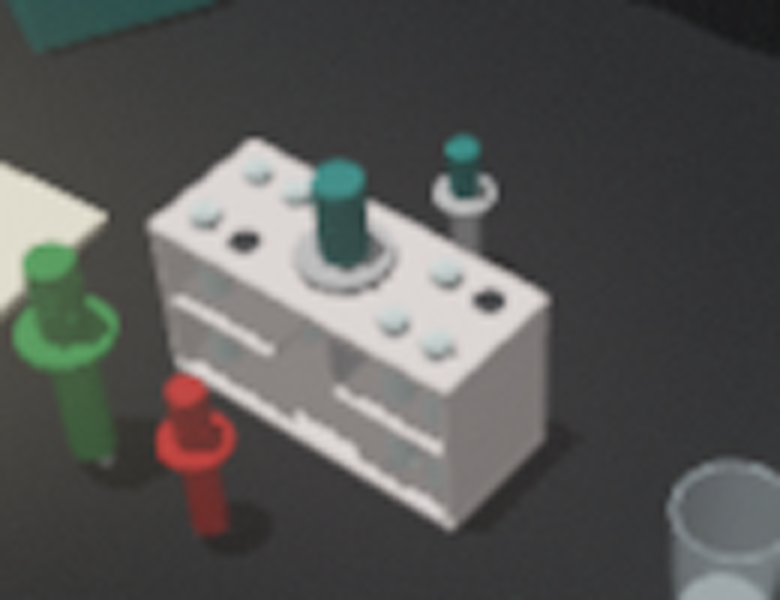

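View pics/s2.png

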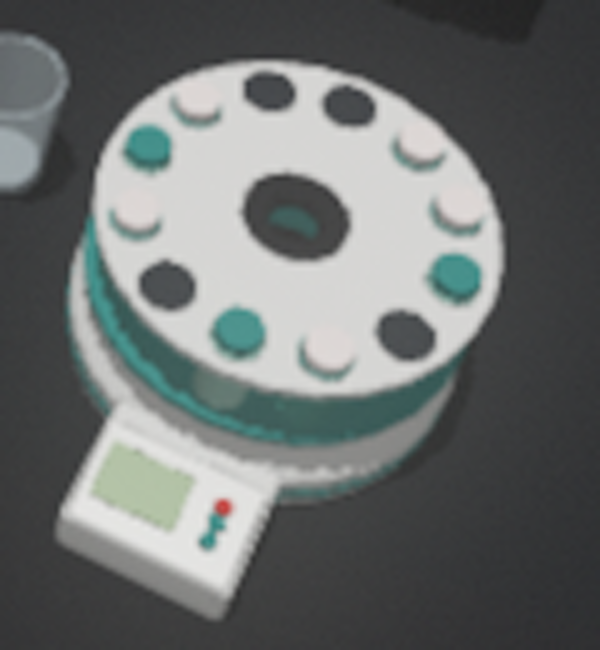

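The choice is confirmed: large teal grip, collar on the rack (top crop, grip top at about (376.6,220)). The changer's hole shows black at about (161.5,259) in top. Next I refine both with contour fits.

```bash
cat >> h.py <<'E'
def blob(p,mask_fn,near,r):
    hsv=cv2.cvtColor(p["color"],cv2.COLOR_RGB2HSV).astype(int)
    m=mask_fn(hsv).astype(np.uint8); k=np.zeros_like(m); cv2.circle(k,tuple(int(v) for v in near),r,1,-1); m&=k
    n,l,st,ce=cv2.connectedComponentsWithStats(m)
    i=1+np.argmax(st[1:,4]); mm=(l==i).astype(np.uint8)
    c=max(cv2.findContours(mm,cv2.RETR_EXTERNAL,cv2.CHAIN_APPROX_NONE)[0],key=len)
    return c[:,0,:].astype(float),mm
def circle_at(p,pts,z):
    W=np.array([atz(p,q,z)[:2] for q in pts]); 
    for _ in range(5):
        A=np.c_[2*W,np.ones(len(W))]; s=np.linalg.lstsq(A,(W**2).sum(1),rcond=None)[0]
        r=np.sqrt(s[2]+s[:2]@s[:2]); e=np.abs(np.hypot(*(W-s[:2]).T)-r); W=W[e<max(2*np.median(e),.5)]
    return s[:2],r,len(W)
E
python3 - <<'E'
from h import *
np.set_printoptions(precision=1,suppress=True)
for n in("scene","top"):
    p=camera(n)
    h=(349,211) if n=="scene" else (162,259)
    c,m=blob(p,lambda H:H[...,2]<140,h,26 if n=="scene" else 22)
    print(n,"hole bush",circle_at(p,c,112))
    c,m=blob(p,lambda H:(H[...,2]>150)&(H[...,1]<60),h,60)
    print(n,"plate",circle_at(p,c,112),np.ptp(c,0))
    c,m=blob(p,lambda H:(H[...,1]>100)&(H[...,2]>115)&(abs(H[...,0]-88)<14),(224+2,137-8) if n=="scene" else (376,220),14)
    print(n,"griptop",circle_at(p,c,158),np.ptp(c,0))
    # collar
    g=(227,142) if n=="scene" else (369,222)
# rack long edge in top
for z,q in [((316,212)),((410,193))] and []: pass
p=camera("top")
cs=[atz(p,(300+x/5,130+y/5),105) for x,y in [(82,410),(548,312),(610,515),(135,617)]]
print(np.array(cs),np.mean(cs,0),cs[1]-cs[0],cs[3]-cs[0])
E
```

```text
scene hole bush (array([467.3, 182.3]), np.float64(24.940459674322852), 27)
scene plate (array([468.3, 182. ]), np.float64(98.91031835234885), 148) [80. 66.]
scene griptop (array([ 529.6, -219.2]), np.float64(11.23738359381955), 16) [7. 5.]
top hole bush (array([466.6, 183.1]), np.float64(25.052791375923512), 48)
top plate (array([469.7, 180.2]), np.float64(102.83797982895948), 178) [110. 115.]
top griptop (array([ 527.4, -217.4]), np.float64(10.630471267785513), 20) [12. 11.]
[[ 550.  -119.2  105. ]
 [ 584.2 -305.5  105. ]
 [ 503.8 -320.6  105. ]
 [ 469.5 -134.9  105. ]] [ 526.9 -220.1  105. ] [  34.3 -186.4    0. ] [-80.5 -15.7   0. ]
```

Run:
```python
from h import *
np.set_printoptions(precision=0,suppress=True)
p=camera("scene")
for n,q in dict(blue=(211,87),white=(220,70),brown=(244,65),box=(190,104),green=(187,178),red=(206,188),small=(248,147)).items(): print(n,atz(p,q,0))
for z in (100,150,200):print("captops",z,[atz(p,q,z) for q in [(207,42),(214,25),(242,31)]])
for X in [(253,-516,230),(253,-516,330)]:print(proj(p,X))
```

```text
blue [ 313. -593.    0.]
white [ 214. -659.    0.]
brown [ 118. -620.    0.]
box [ 435. -562.    0.]
green [ 655. -273.    0.]
red [ 636. -201.    0.]
small [ 425. -247.    0.]
captops 100 [array([ 222., -717.,  100.]), array([ 118., -805.,  100.]), array([  64., -688.,  100.])]
captops 150 [array([ 274., -641.,  150.]), array([ 177., -723.,  150.]), array([ 126., -615.,  150.])]
captops 200 [array([ 325., -566.,  200.]), array([ 235., -641.,  200.]), array([ 188., -541.,  200.])]
[232.  32.]
[230.   1.]
```

servo_tool(
  targets=[
    [0.7, [-1.5, 0, -0.58], 0],
    [0.7, [-3.0, 0, -1.16], -1],
    [0.7, [-4.5, 0, -1.74], -2],
    [0.7, [-6.0, 0, -2.32], -3],
    [0.7, [-7.5, 0, -2.9], -4],
  ],
  force=45,
)

```text
time: 2.72
tool_pos: [390.8, -367.0, 231.4]
eef_rot: [[-0.637, 0.0, 0.771], [-0.771, -0.0, -0.637], [0.0, -1.0, 0.0]]
wrist_force: [0.9, -0.0, 1.3]
gripper_width: 59.9
```

servo_tool(
  targets=[
    [0.7, [-1.7, 0, 0.1], -1.1],
    [0.7, [-3.3, 0, 0.2], -2.2],
    [0.7, [-4.9, 0, 0.3], -3.3],
    [0.7, [-6.5, 0, 0.4], -4.4],
    [0.7, [-8.08, 0, 0.45], -5.5],
  ],
)

```text
time: 3.13
tool_pos: [529.4, -216.7, 231.6]
eef_rot: [[-0.109, 0.001, 0.994], [-0.994, -0.001, -0.109], [0.001, -1.0, 0.001]]
wrist_force: [-0.2, -1.5, 0.5]
gripper_width: 59.9
```

servo_tool(
  targets=[
    [0.7, [0, 0, 0], -1.1],
    [0.7, [0, 0, 0], -2.2],
    [0.7, [0, 0, 0], -2.9],
    [0.7, [0, 0, 0], -2.9],
  ],
)

```text
time: 3.47
tool_pos: [529.7, -216.2, 231.5]
eef_rot: [[0.196, 0.001, 0.981], [-0.981, -0.001, 0.196], [0.001, -1.0, 0.001]]
wrist_force: [-0.2, -0.1, 0.3]
gripper_width: 59.6
```

servo_tool(
  targets=[
    [0.7, [0.07, 0.8, -0.06], 0],
    [0.7, [0.07, 1.6, -0.06], 0],
    [0.7, [0.07, 2.2, -0.06], 0],
    [0.7, [0.07, 2.2, -0.06], 0],
  ],
)

```text
time: 3.8
tool_pos: [526.7, -217.4, 173.3]
eef_rot: [[0.194, -0.004, 0.981], [-0.981, 0.002, 0.194], [-0.003, -1.0, -0.004]]
wrist_force: [-0.5, 0.7, -1.4]
gripper_width: 60.1
```

Run:
```python
from h import *
a=camera("scene");b=camera("top")
A=cv2.resize(a["color"][70:190,160:320],None,fx=4.5,fy=4.5)[:,:400] if 0 else cv2.resize(a["color"][80:190,160:300],(420,330))
B=cv2.resize(b["color"][150:290,290:450],(380,330))
cv2.imwrite("pics/g1.png",np.hstack([A,B])[:,:,::-1])
print(observe()["tool_pos"])
```

```text
[ 528.20945533 -218.25432378  176.42970518]
```

View pics/g1.png

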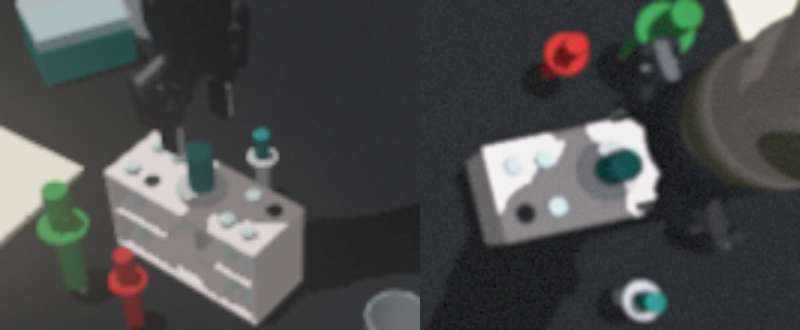

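The open jaws straddle the grip: in top they are at about (662,60) and (715,225) of the crop, with the grip at (620,165) farther from the camera, so I descend.

servo_tool(
  targets=[
    [0.7, [0, 0.8, 0], 0],
    [0.7, [0, 1.6, 0], 0],
    [0.7, [0, 2.33, 0], 0],
    [0.7, [0, 2.33, 0], 0],
  ],
)

```text
time: 4.23
tool_pos: [526.9, -217.7, 116.2]
eef_rot: [[0.194, -0.003, 0.981], [-0.981, 0.002, 0.194], [-0.002, -1.0, -0.003]]
wrist_force: [-0.7, 0.6, -0.5]
gripper_width: 59.8
```

servo_tool(
  targets=[
    [0.7, [0, 0, 0], 0],
  ],
)

```text
time: 4.32
tool_pos: [527.2, -218.0, 117.2]
eef_rot: [[0.193, -0.003, 0.981], [-0.981, 0.002, 0.193], [-0.002, -1.0, -0.003]]
wrist_force: [0.2, -0.5, 0.9]
gripper_width: 59.6
```

Run:
```python
from h import *
a=camera("scene");b=camera("top")
A=cv2.resize(a["color"][80:190,160:300],(420,330))
B=cv2.resize(b["color"][150:290,290:450],(380,330))
cv2.imwrite("pics/g2.png",np.hstack([A,B])[:,:,::-1])
s=observe();print(s["tool_pos"],s["wrist_force"])
```

```text
[ 527.70756271 -218.22091167  117.83330177] [-0.07941417  0.25020217  0.70768777]
```

View pics/g2.png

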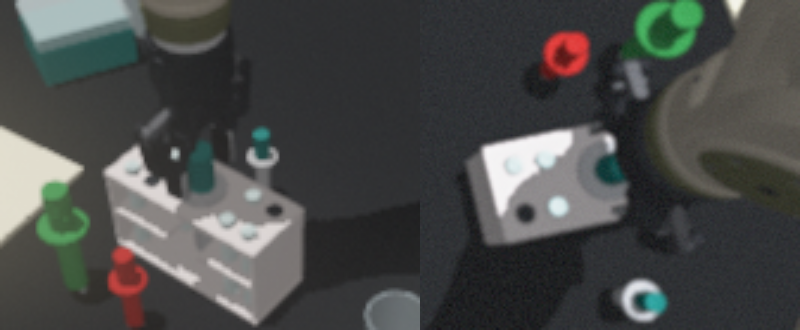

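Here the grip sits midway between the fingers ((180,160) and (225,150) in the scene crop). Closing.

servo_tool(
  targets=[
    [0.25, [0, 0, 0], 0],
    [0.1, [0, 0, 0], 0],
    [0, [0, 0, 0], 0],
    [0, [0, 0, 0], 0],
    [0, [0, 0, 0], 0],
  ],
  force=50,
)

```text
time: 4.83
tool_pos: [528.3, -218.8, 119.3]
eef_rot: [[0.193, 0.0, 0.981], [-0.981, -0.001, 0.193], [0.001, -1.0, 0.0]]
wrist_force: [-0.7, -1.0, 5.3]
gripper_width: 24.8
```

servo_tool(
  targets=[
    [0, [0, 0, 0], 0],
    [0, [0, 0, 0], 0],
    [0, [0, 0, 0], 0],
    [0, [0, 0, 0], 0],
  ],
)

```text
time: 5.17
tool_pos: [528.3, -218.7, 119.3]
eef_rot: [[0.193, 0.0, 0.981], [-0.981, -0.001, 0.193], [0.001, -1.0, -0.0]]
wrist_force: [-0.3, 0.1, 0.1]
gripper_width: 24.7
```

servo_tool(
  targets=[
    [0, [0, -0.6, 0], 0],
    [0, [0, -1.6, 0], 0],
    [0, [0, -2.8, 0], 0],
    [0, [0, -4.0, 0], 0],
    [0, [0, -5.2, 0], 0],
  ],
)

```text
time: 5.58
tool_pos: [527.7, -218.3, 249.8]
eef_rot: [[0.193, -0.001, 0.981], [-0.981, 0.0, 0.193], [-0.001, -1.0, -0.001]]
wrist_force: [1.1, -1.8, -2.8]
gripper_width: 25.1
```

servo_tool(
  targets=[
    [0, [0, -0.5, 0], 0],
    [0, [0, -0.8, 0], 0],
    [0, [0, -0.8, 0], 0],
    [0, [0, -0.8, 0], 0],
  ],
)

```text
time: 5.92
tool_pos: [527.5, -218.1, 268.7]
eef_rot: [[0.193, -0.003, 0.981], [-0.981, 0.001, 0.193], [-0.001, -1.0, -0.002]]
wrist_force: [-0.3, 0.0, -2.6]
gripper_width: 24.6
```

Run:
```python
from h import *
a=camera("scene");b=camera("top")
A=cv2.resize(a["color"][40:190,160:300],(393,420))
B=cv2.resize(b["color"][150:300,290:440],(400,400));B=np.vstack([B,np.zeros((20,400,3),np.uint8)])
cv2.imwrite("pics/g3.png",np.hstack([A,B])[:,:,::-1])
s=observe();print(s["tool_pos"],s["wrist_force"],s["gripper_width"],s["qpos"])
```

```text
[ 526.99680544 -217.79972619  267.80803781] [-0.21420792 -0.18736204 -2.54925379] 24.777131676067068 [-5.32447731e-01  3.01447401e-01  1.18526332e-01  1.39268274e+00
 -4.07868202e-04  8.44192414e-01]
```

View pics/g3.png

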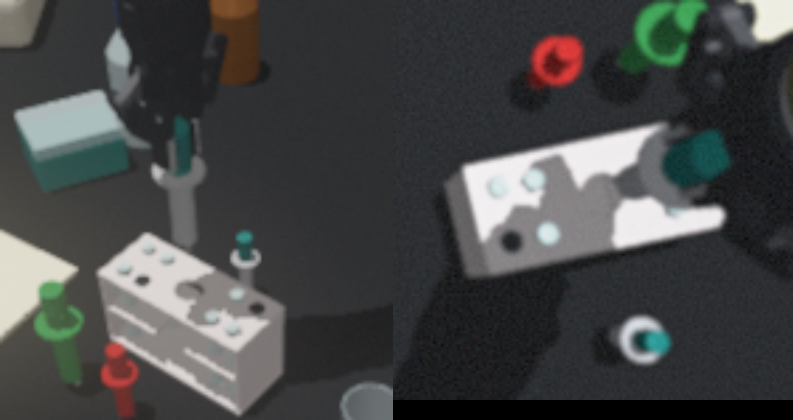

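Spindle is held (about 2.6 N of weight) and clear of the rack. Carrying it over the changer.

servo_tool(
  targets=[
    [0, [-0.8, 0, 0.04], 0],
    [0, [-2.1, 0, 0.1], 0],
    [0, [-3.5, 0, 0.16], 0],
    [0, [-4.9, 0, 0.22], 0],
    [0, [-6.3, 0, 0.28], 0],
  ],
)

```text
time: 6.43
tool_pos: [502.2, -60.5, 266.4]
eef_rot: [[0.192, -0.007, 0.981], [-0.981, 0.003, 0.192], [-0.004, -1.0, -0.007]]
wrist_force: [1.2, 0.0, -2.2]
gripper_width: 25.0
```

servo_tool(
  targets=[
    [0, [-1.4, 0, 0.06], 0],
    [0, [-2.8, 0, 0.13], 0],
    [0, [-4.2, 0, 0.2], 0],
    [0, [-5.6, 0, 0.26], 0],
    [0, [-7.0, 0, 0.32], 0],
  ],
)

```text
time: 6.85
tool_pos: [475.1, 114.3, 265.6]
eef_rot: [[0.192, -0.01, 0.981], [-0.981, 0.003, 0.192], [-0.005, -1.0, -0.009]]
wrist_force: [0.6, 0.9, -2.5]
gripper_width: 24.8
```

servo_tool(
  targets=[
    [0, [-1.3, 0, 0.1], 0],
    [0, [-2.3, 0, 0.18], 0],
    [0, [-2.75, 0, 0.21], 0],
    [0, [-2.75, 0, 0.21], 0],
    [0, [-2.75, 0, 0.21], 0],
  ],
)

```text
time: 7.27
tool_pos: [466.5, 182.8, 264.8]
eef_rot: [[0.193, -0.012, 0.981], [-0.981, 0.002, 0.193], [-0.004, -1.0, -0.011]]
wrist_force: [0.7, -0.5, -3.3]
gripper_width: 24.9
```

servo_tool(
  targets=[
    [0, [0, 0.8, 0], 0],
    [0, [0, 1.0, 0], 0],
    [0, [0, 1.0, 0], 0],
    [0, [0, 1.0, 0], 0],
  ],
)

```text
time: 7.6
tool_pos: [466.0, 181.7, 239.5]
eef_rot: [[0.191, -0.013, 0.981], [-0.981, 0.001, 0.192], [-0.004, -1.0, -0.013]]
wrist_force: [0.0, -0.3, -2.3]
gripper_width: 25.2
```

Run:
```python
from h import *
a=camera("scene");b=camera("top")
A=cv2.resize(a["color"][130:280,280:420],(393,420))
B=cv2.resize(b["color"][180:330,90:240],(400,400));B=np.vstack([B,np.zeros((20,400,3),np.uint8)])
cv2.imwrite("pics/g4.png",np.hstack([A,B])[:,:,::-1])
s=observe();print(s["tool_pos"],s["wrist_force"],s["gripper_width"],s["qpos"],s["eef_rot"])
for p in(a,b):
  for th in("spindle_tip","spindle_collar","spindle_grip","upper_hole"): print(th,[(np.round(d["xy"],1),round(d["confidence"],2)) for d in landmark_of(p,th)][:4])
for p in(a,b):
  print([np.round(proj(p,(s["tool_pos"][0],s["tool_pos"][1],s["tool_pos"][2]+dz)),1) for dz in(-101,-14)])
```

```text
[466.7130032  182.18171899 240.48817832] [ 1.20245396 -1.1839386  -2.20135155] 25.131678360507774 [ 0.20934069  0.17527225 -0.11172698  1.2940553   0.00404523  1.58693418] [[ 0.19196167 -0.01087464  0.98134217]
 [-0.98139476  0.00182516  0.19199218]
 [-0.00387895 -0.9999392  -0.01032196]]
spindle_tip [(array([186.9, 171.8]), 0.65), (array([350.7, 203.3]), 0.63), (array([245.7, 143.4]), 0.57), (array([206.4, 187.8]), 0.55)]
spindle_collar [(array([203.3, 174. ]), 0.67), (array([357.7, 181.8]), 0.66), (array([182.9, 158.8]), 0.65), (array([247.6, 131.4]), 0.57)]
spindle_grip [(array([178.2, 145.9]), 0.73), (array([363.9, 178.6]), 0.66), (array([199.6, 169. ]), 0.61), (array([248., 127.]), 0.43)]
upper_hole [(array([350.3, 213.8]), 0.82)]
spindle_tip [(array([343.4, 179.5]), 0.75), (array([379. , 171.8]), 0.72), (array([157.2, 257.3]), 0.67), (array([372.1, 277. ]), 0.64)]
spindle_collar [(array([391. , 161.7]), 0.98), (array([145.6, 265.6]), 0.62), (array([383.8, 276.5]), 0.61)]
spindle_grip [(array([136.2, 257.2]), 0.86), (array([351.1, 170.5]), 0.76), (array([248.5, 188. ]), 0.61), (array([387. , 278.2]), 0.56)]
upper_hole [(array([163. , 260.9]), 0.87)]
[array([351.4, 206.2]), array([359.6, 183.3])]
[array([157.2, 258.9]), array([141.4, 259. ])]
```

View pics/g4.png

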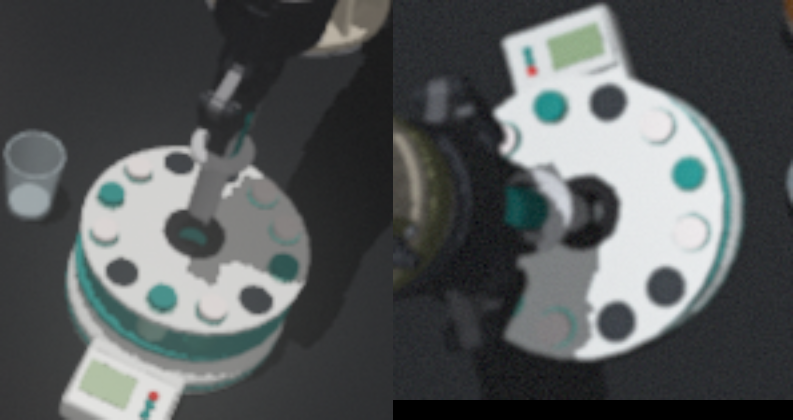

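servo_tool(
  targets=[
    [0, [-0.02, 0.3, 0.04], 0],
    [0, [-0.02, 0.6, 0.04], 0],
    [0, [-0.02, 0.8, 0.04], 0],
    [0, [-0.02, 0.8, 0.04], 0],
    [0, [-0.02, 0.8, 0.04], 0],
  ],
)

```text
time: 8.52
tool_pos: [466.4, 183.5, 219.2]
eef_rot: [[0.193, -0.013, 0.981], [-0.981, 0.001, 0.193], [-0.004, -1.0, -0.012]]
wrist_force: [0.3, -0.4, -2.1]
gripper_width: 24.8
```

```bash
cat > look.py <<'E'
from h import *
import sys
np.set_printoptions(precision=3,suppress=True)
n=sys.argv[1]
a=camera("scene");b=camera("top")
s=observe();t=s["tool_pos"];y=s["eef_rot"][:,1]
print(s["time"],t,s["wrist_force"],s["gripper_width"],y)
out=[]
for p,(l,tp) in((a,(305,165)),(b,(120,215))):
    im=cv2.resize(p["color"][tp:tp+80,l:l+80],(400,400),interpolation=cv2.INTER_CUBIC)
    f=lambda X:tuple(int(round(v)) for v in ((proj(p,X)-(l,tp))*5+2.5))
    im2=im.copy()
    for X in[t+y*101.3,t+y*14.3]: cv2.circle(im2,f(X),3,(255,0,0),1)
    for i in range(40):
        q=i*2*np.pi/40; u=np.cross(y,[1,0,0]); v=np.cross(y,u)
        cv2.circle(im2,f(t+y*92+12*(u*np.cos(q)+v*np.sin(q))),1,(255,255,0),-1)
        cv2.circle(im2,f((467+25*np.cos(q),182.7+25*np.sin(q),112)),1,(0,255,0),-1)
    out.append(np.vstack([im,im2]) if 0 else im2)
cv2.imwrite("pics/%s.png"%n,np.hstack(out)[:,:,::-1])
E
python3 look.py l1
```

```text
8.6167 [466.944 183.598 220.018] [-0.099  0.388 -2.265] 24.60931066274464 [-0.011  0.002 -1.   ]
```

View pics/l1.png

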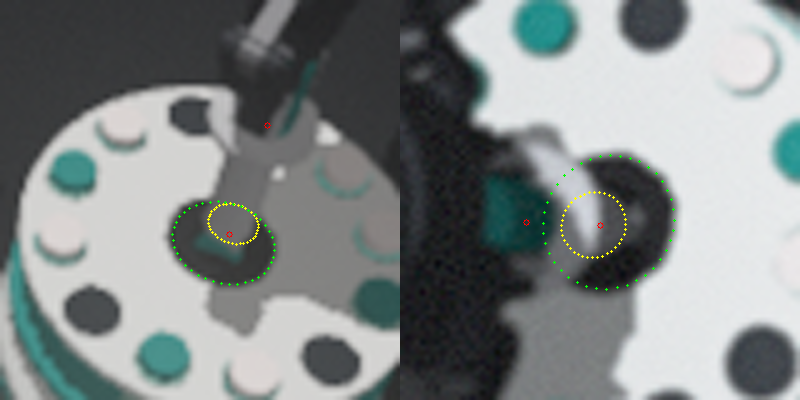

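```bash
cat > look2.py <<'E'
from h import *
import sys
n=sys.argv[1]
out=[]
s=observe();t=s["tool_pos"];y=s["eef_rot"][:,1];print(s["time"],t,s["wrist_force"],y)
for c,(l,tp) in (("scene",(330,180)),("top",(138,238))):
    ims=[camera(c) for _ in range(3)]
    p=ims[0];im=np.mean([q["color"] for q in ims],0)[tp:tp+40,l:l+40]
    im=np.clip((im/255)**.6*255,0,255).astype(np.uint8)
    im=cv2.resize(im,(400,400),interpolation=cv2.INTER_CUBIC); im2=im.copy()
    f=lambda X:tuple(int(round(v)) for v in ((proj(p,X)-(l,tp))*10+5))
    u=np.cross(y,[1,0,0]); v=np.cross(y,u)
    for i in range(60):
        q=i*2*np.pi/60
        cv2.circle(im2,f(t+y*92.3+12*(u*np.cos(q)+v*np.sin(q))),1,(255,255,0),-1)
        for R,z in((25,112),(13,109)): cv2.circle(im2,f((467+R*np.cos(q),182.7+R*np.sin(q),z)),1,(0,255,0),-1)
    out.append(np.hstack([im,im2])[:, :])
o=np.vstack(out); cv2.imwrite("pics/%s.png"%n,cv2.resize(o,(600,600))[:,:,::-1])
E
python3 look2.py l2
```

```text
8.6167 [466.94385741 183.59753498 220.01846275] [-0.09917267  0.38763886 -2.26489956] [-0.01136327  0.00178517 -0.99993384]
```

View pics/l2.png

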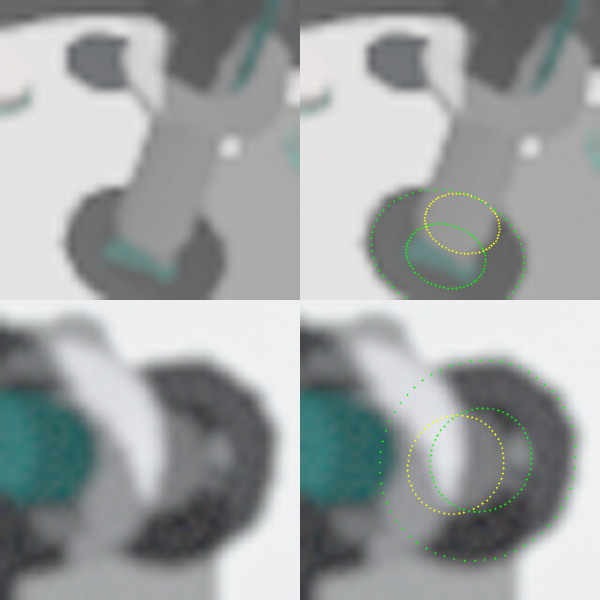

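Run:
```python
from h import *
s=observe();t=s["tool_pos"];y=s["eef_rot"][:,1];print(s["time"],t,s["wrist_force"],y)
out=[]
for c,(l,tp) in (("scene",(338,195)),("top",(145,245))):
    ims=[camera(c) for _ in range(4)]
    p=ims[0];im=np.mean([q["color"] for q in ims],0)[tp:tp+28,l:l+28]
    im=np.clip((im-25)*1.9,0,255).astype(np.uint8)
    im=cv2.resize(im,(420,420),interpolation=cv2.INTER_CUBIC); im2=im.copy()
    f=lambda X:tuple(int(round(v)) for v in ((proj(p,X)-(l,tp))*15+7))
    u=np.cross(y,[1,0,0]); v=np.cross(y,u)
    for i in range(60):
        q=i*2*np.pi/60
        cv2.circle(im2,f(t+y*92.3+12*(u*np.cos(q)+v*np.sin(q))),1,(255,255,0),-1)
        for R,z in((25,112),): cv2.circle(im2,f((467+R*np.cos(q),182.7+R*np.sin(q),z)),1,(0,255,0),-1)
    out.append(np.hstack([im,im2]))
o=np.vstack(out); cv2.imwrite("pics/l3.png",cv2.resize(o,(600,600))[:,:,::-1])
```

```text
8.9167 [467.09771403 183.61846199 220.25962161] [ 0.37552266  0.37298639 -3.40831991] [-0.01082057  0.00191388 -0.99993962]
```

View pics/l3.png

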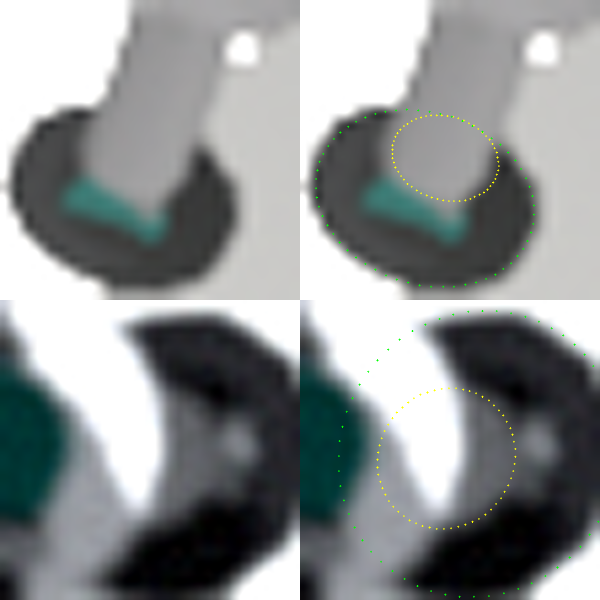

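The shaft end appears centred in the bush within about 1 mm in both views (scene crop x 85–190 against bush 12–236; top crop right edge about 215). Lowering gently with force checks.

servo_tool(
  targets=[
    [0, [0.02, 0.15, 0], 0],
    [0, [0.02, 0.3, 0], 0],
    [0, [0.02, 0.45, 0], 0],
    [0, [0.02, 0.55, 0], 0],
    [0, [0.02, 0.55, 0], 0],
  ],
)

```text
time: 9.73
tool_pos: [466.3, 183.0, 205.3]
eef_rot: [[0.193, -0.013, 0.981], [-0.981, 0.001, 0.193], [-0.004, -1.0, -0.012]]
wrist_force: [-1.0, 0.5, -2.4]
gripper_width: 24.8
```

```bash
cat > st.py <<'E'
from plant import *
import numpy as np
np.set_printoptions(precision=3,suppress=True)
for _ in range(3): camera("top")
s=observe();R=s["eef_rot"];f=s["wrist_force"]
print("t %.2f"%s["time"],"pos",s["tool_pos"],"tipz %.1f"%(s["tool_pos"][2]-101.3),"F",f,"Ftool",R.T@f,"M",s["wrist_torque"],"y",R[:,1],"q6 %.3f"%s["qpos"][5],"yaw %.1f"%np.degrees(np.arctan2(R[1,0],R[0,0])),"w %.1f"%s["gripper_width"])
E
python3 st.py
```

```text
t 9.88 pos [466.89  183.132 206.257] tipz 105.0 F [-0.671  0.304 -1.404] Ftool [-0.422  1.412 -0.584] M [-0.008 -0.027 -0.009] y [-0.011  0.002 -1.   ] q6 1.587 yaw -78.9 w 25.2
```

servo_tool(
  targets=[
    [0, [0, 0.12, 0], 0],
    [0, [0, 0.24, 0], 0],
    [0, [0, 0.36, 0], 0],
    [0, [0, 0.48, 0], 0],
    [0, [0, 0.48, 0], 0],
  ],
)

```text
time: 10.3
tool_pos: [466.3, 183.1, 193.4]
eef_rot: [[0.193, -0.013, 0.981], [-0.981, 0.002, 0.193], [-0.004, -1.0, -0.012]]
wrist_force: [-0.1, 0.0, -2.2]
gripper_width: 24.5
```

```bash
python3 st.py
```

```text
t 10.45 pos [466.709 183.152 194.194] tipz 92.9 F [ 0.778 -1.237 -2.382] Ftool [1.373 2.371 0.55 ] M [ 0.007  0.03  -0.01 ] y [-0.012  0.002 -1.   ] q6 1.587 yaw -78.9 w 24.9
```

servo_tool(
  targets=[
    [0, [0, 0.2, 0], 0],
    [0, [0, 0.4, 0], 0],
    [0, [0, 0.6, 0], 0],
    [0, [0, 0.8, 0], 0],
    [0, [0, 0.8, 0], 0],
  ],
)

```text
time: 10.87
tool_pos: [465.6, 183.0, 172.8]
eef_rot: [[0.193, -0.014, 0.981], [-0.981, 0.001, 0.193], [-0.004, -1.0, -0.013]]
wrist_force: [0.6, -0.2, -3.0]
gripper_width: 25.1
```

```bash
python3 st.py
```

```text
t 11.02 pos [466.428 183.178 174.122] tipz 72.8 F [ 0.297  0.277 -2.83 ] Ftool [-0.203  2.826  0.376] M [-0.042 -0.029  0.053] y [-0.012  0.002 -1.   ] q6 1.588 yaw -78.9 w 24.5
```

servo_tool(
  targets=[
    [0, [0, 0.15, 0.02], 0],
    [0, [0, 0.3, 0.02], 0],
    [0, [0, 0.45, 0.02], 0],
    [0, [0, 0.6, 0.02], 0],
    [0, [0, 0.6, 0.02], 0],
  ],
)

```text
time: 11.43
tool_pos: [466.2, 183.2, 158.1]
eef_rot: [[0.193, -0.013, 0.981], [-0.981, 0.001, 0.193], [-0.004, -1.0, -0.013]]
wrist_force: [-0.1, 1.0, -3.1]
gripper_width: 24.6
```

```bash
python3 st.py
```

```text
t 11.58 pos [466.724 183.279 159.061] tipz 57.8 F [ 0.25  -1.188 -3.41 ] Ftool [1.228 3.405 0.054] M [ 0.003 -0.034 -0.046] y [-0.012  0.002 -1.   ] q6 1.588 yaw -78.9 w 24.8
```

servo_tool(
  targets=[
    [0, [0, 0.12, 0], 0],
    [0, [0, 0.24, 0], 0],
    [0, [0, 0.36, 0], 0],
    [0, [0, 0.48, 0], 0],
    [0, [0, 0.48, 0], 0],
  ],
)

```text
time: 12.0
tool_pos: [466.1, 183.2, 146.2]
eef_rot: [[0.193, -0.013, 0.981], [-0.981, 0.001, 0.193], [-0.004, -1.0, -0.013]]
wrist_force: [0.2, -0.8, -2.6]
gripper_width: 24.9
```

```bash
python3 st.py
```

```text
t 12.15 pos [466.535 183.307 147.018] tipz 45.7 F [-0.016  0.213 -2.224] Ftool [-0.203  2.225  0.051] M [ 0.018 -0.    -0.003] y [-0.012  0.002 -1.   ] q6 1.588 yaw -78.9 w 24.9
```

servo_tool(
  targets=[
    [0, [0, 0.1, 0], 0],
    [0, [0, 0.2, 0], 0],
    [0, [0, 0.3, 0], 0],
    [0, [0, 0.34, 0], 0],
    [0, [0, 0.34, 0], 0],
  ],
)

```text
time: 12.57
tool_pos: [466.2, 183.3, 138.1]
eef_rot: [[0.193, -0.013, 0.981], [-0.981, 0.002, 0.193], [-0.004, -1.0, -0.012]]
wrist_force: [-0.1, -0.7, -3.2]
gripper_width: 24.9
```

```bash
python3 st.py
```

```text
t 12.72 pos [466.488 183.339 138.552] tipz 37.3 F [-0.543 -0.362 -2.77 ] Ftool [ 0.261  2.776 -0.571] M [ 0.04  -0.038  0.032] y [-0.012  0.002 -1.   ] q6 1.588 yaw -78.9 w 24.9
```

servo_tool(
  targets=[
    [0, [0, 0.04, 0], 0],
    [0, [0, 0.08, 0], 0],
    [0, [0, 0.12, 0], 0],
    [0, [0, 0.14, 0], 0],
    [0, [0, 0.14, 0], 0],
  ],
)

```text
time: 13.13
tool_pos: [466.6, 183.4, 135.3]
eef_rot: [[0.193, -0.012, 0.981], [-0.981, 0.002, 0.193], [-0.004, -1.0, -0.011]]
wrist_force: [0.7, -0.6, -0.3]
gripper_width: 24.4
```

```bash
python3 st.py
```

```text
t 13.28 pos [466.537 183.349 135.258] tipz 34.0 F [-0.028 -1.261  0.809] Ftool [ 1.229 -0.811 -0.28 ] M [-0.034  0.097 -0.021] y [-0.012  0.002 -1.   ] q6 1.588 yaw -78.9 w 24.8
```

Contact is at tip height 34.0 mm with about 3 N, so the blade lies across the slots. I turn in 4° steps under light pressure.

servo_tool(
  targets=[
    [0, [0, 0.02, 0], -0.2],
    [0, [0, 0.03, 0], -0.4],
    [0, [0, 0.03, 0], -0.6],
    [0, [0, 0.03, 0], -0.67],
    [0, [0, 0.03, 0], -0.67],
  ],
)

```text
time: 13.7
tool_pos: [466.8, 183.4, 134.7]
eef_rot: [[0.262, -0.011, 0.965], [-0.965, 0.002, 0.262], [-0.005, -1.0, -0.01]]
wrist_force: [-0.4, 0.4, 1.8]
gripper_width: 25.2
```

servo_tool(
  targets=[
    [0, [0, 0.02, 0], -0.2],
    [0, [0, 0.02, 0], -0.4],
    [0, [0, 0.02, 0], -0.6],
    [0, [0, 0.02, 0], -0.67],
    [0, [0, 0.02, 0], -0.67],
  ],
)

```text
time: 14.12
tool_pos: [466.9, 183.4, 134.3]
eef_rot: [[0.33, -0.011, 0.944], [-0.944, 0.002, 0.33], [-0.005, -1.0, -0.009]]
wrist_force: [-0.2, 0.0, 2.2]
gripper_width: 24.7
```

```bash
python3 st.py
```

```text
t 14.27 pos [466.929 183.45  134.301] tipz 33.0 F [-1.11   0.073  3.503] Ftool [-0.453 -3.491 -1.057] M [-0.043  0.053  0.002] y [-0.011  0.002 -1.   ] q6 1.447 yaw -70.8 w 24.9
```

servo_tool(
  targets=[
    [0, [0, 0.01, 0], -0.2],
    [0, [0, 0.01, 0], -0.4],
    [0, [0, 0.01, 0], -0.6],
    [0, [0, 0.01, 0], -0.67],
    [0, [0, 0.01, 0], -0.67],
  ],
)

```text
time: 14.68
tool_pos: [466.9, 183.4, 134.0]
eef_rot: [[0.395, -0.011, 0.919], [-0.919, 0.002, 0.395], [-0.006, -1.0, -0.009]]
wrist_force: [-0.2, -0.1, 3.1]
gripper_width: 24.9
```

servo_tool(
  targets=[
    [0, [0, 0.01, 0], -0.2],
    [0, [0, 0.01, 0], -0.4],
    [0, [0, 0.01, 0], -0.6],
    [0, [0, 0.01, 0], -0.67],
    [0, [0, 0.01, 0], -0.67],
  ],
)

```text
time: 15.1
tool_pos: [466.9, 183.4, 133.8]
eef_rot: [[0.459, -0.011, 0.888], [-0.888, 0.002, 0.459], [-0.007, -1.0, -0.009]]
wrist_force: [-0.4, -0.7, 2.9]
gripper_width: 24.7
```

```bash
python3 st.py
```

```text
t 15.25 pos [466.871 183.407 133.779] tipz 32.5 F [-0.794  0.257  2.874] Ftool [-0.611 -2.865 -0.613] M [-0.083  0.157  0.005] y [-0.011  0.002 -1.   ] q6 1.306 yaw -62.7 w 24.8
```

servo_tool(
  targets=[
    [0, [0, 0.01, 0], -0.2],
    [0, [0, 0.01, 0], -0.4],
    [0, [0, 0.01, 0], -0.6],
    [0, [0, 0.01, 0], -0.67],
    [0, [0, 0.01, 0], -0.67],
  ],
)

```text
time: 15.67
tool_pos: [466.9, 183.4, 133.5]
eef_rot: [[0.52, -0.011, 0.854], [-0.854, 0.002, 0.52], [-0.007, -1.0, -0.008]]
wrist_force: [-1.2, 0.4, 2.4]
gripper_width: 24.7
```

servo_tool(
  targets=[
    [0, [0, 0.0, 0], -0.2],
    [0, [0, 0.0, 0], -0.4],
    [0, [0, 0.0, 0], -0.6],
    [0, [0, 0.0, 0], -0.67],
    [0, [0, 0.0, 0], -0.67],
  ],
)

```text
time: 16.08
tool_pos: [466.9, 183.4, 133.5]
eef_rot: [[0.579, -0.011, 0.815], [-0.815, 0.002, 0.579], [-0.008, -1.0, -0.008]]
wrist_force: [-0.7, -0.3, 3.3]
gripper_width: 24.9
```

servo_tool(
  targets=[
    [0, [0, 0.0, 0], -0.2],
    [0, [0, 0.0, 0], -0.4],
    [0, [0, 0.0, 0], -0.6],
    [0, [0, 0.0, 0], -0.67],
    [0, [0, 0.0, 0], -0.67],
  ],
)

```text
time: 16.5
tool_pos: [466.8, 183.3, 133.5]
eef_rot: [[0.635, -0.011, 0.772], [-0.772, 0.002, 0.635], [-0.008, -1.0, -0.007]]
wrist_force: [-1.9, -1.0, 3.6]
gripper_width: 24.9
```

servo_tool(
  targets=[
    [0, [0, 0.0, 0], -0.2],
    [0, [0, 0.0, 0], -0.4],
    [0, [0, 0.0, 0], -0.6],
    [0, [0, 0.0, 0], -0.67],
    [0, [0, 0.0, 0], -0.67],
  ],
)

```text
time: 16.92
tool_pos: [466.4, 183.4, 132.9]
eef_rot: [[0.688, -0.012, 0.725], [-0.725, 0.002, 0.688], [-0.01, -1.0, -0.008]]
wrist_force: [-0.3, 0.6, -1.4]
gripper_width: 25.0
```

```bash
python3 st.py
```

```text
t 17.07 pos [466.603 183.358 133.16 ] tipz 31.9 F [ 0.679  0.35  -2.901] Ftool [0.24  2.893 0.755] M [-0.032 -0.028 -0.031] y [-0.012  0.002 -1.   ] q6 1.024 yaw -46.5 w 24.7
```

The force fell back to free weight (-2.9 N) at tip height 31.9 mm, so the blade dropped into the slot. I add 2° to centre it, then push home.

servo_tool(
  targets=[
    [0, [0, 0.04, 0], -0.15],
    [0, [0, 0.08, 0], -0.33],
    [0, [0, 0.12, 0], -0.33],
    [0, [0, 0.16, 0], -0.33],
    [0, [0, 0.16, 0], -0.33],
  ],
)

```text
time: 17.48
tool_pos: [466.4, 183.3, 128.9]
eef_rot: [[0.712, -0.012, 0.702], [-0.702, 0.002, 0.712], [-0.01, -1.0, -0.007]]
wrist_force: [0.4, -0.6, -2.2]
gripper_width: 24.6
```

```bash
python3 st.py
```

```text
t 17.63 pos [466.562 183.357 129.173] tipz 27.9 F [ 0.164 -0.096 -2.568] Ftool [0.208 2.565 0.064] M [ 0.008 -0.06  -0.004] y [-0.012  0.002 -1.   ] q6 0.990 yaw -44.6 w 24.8
```

servo_tool(
  targets=[
    [0, [0, 0.04, 0], 0],
    [0, [0, 0.07, 0], 0],
    [0, [0, 0.1, 0], 0],
    [0, [0, 0.12, 0], 0],
    [0, [0, 0.12, 0], 0],
  ],
)

```text
time: 18.05
tool_pos: [466.5, 183.4, 126.6]
eef_rot: [[0.712, -0.011, 0.702], [-0.702, 0.002, 0.712], [-0.009, -1.0, -0.007]]
wrist_force: [-2.0, -0.5, 1.7]
gripper_width: 25.1
```

```bash
python3 st.py
```

```text
t 18.20 pos [466.54  183.391 126.527] tipz 25.2 F [-2.35  -0.349  4.208] Ftool [-1.468 -4.182 -1.926] M [-0.048  0.386  0.027] y [-0.011  0.002 -1.   ] q6 0.990 yaw -44.6 w 24.9
```

servo_tool(
  targets=[
    [0, [0, 0.02, 0], 0],
    [0, [0, 0.03, 0], 0],
    [0, [0, 0.03, 0], 0],
  ],
)

```text
time: 18.45
tool_pos: [466.5, 183.4, 126.5]
eef_rot: [[0.712, -0.011, 0.702], [-0.702, 0.002, 0.712], [-0.009, -1.0, -0.006]]
wrist_force: [-3.7, -0.8, 6.5]
gripper_width: 24.9
```

```bash
python3 st.py; python3 look.py l5
```

```text
t 18.60 pos [466.513 183.381 126.475] tipz 25.2 F [-4.634 -1.347  6.477] Ftool [-2.414 -6.429 -4.252] M [-0.217  0.558 -0.038] y [-0.011  0.002 -1.   ] q6 0.990 yaw -44.6 w 25.0
18.7 [466.503 183.415 126.473] [-4.071  0.044  6.371] 24.855312531530593 [-0.011  0.002 -1.   ]
```

View pics/l5.png

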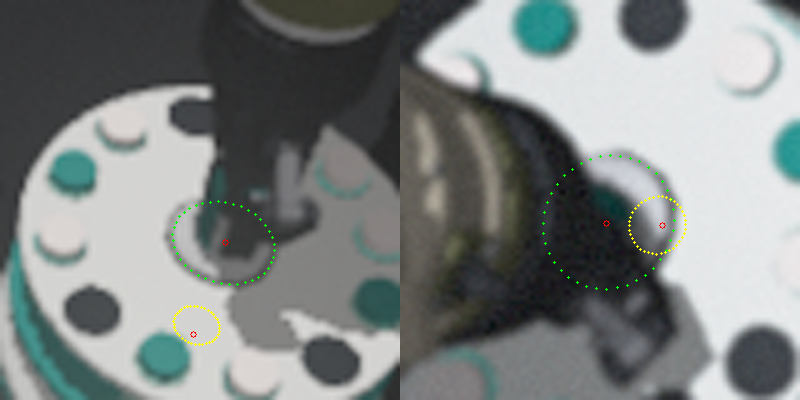

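The collar covers the bush, concentric with it in both views (scene (222,243), top (610,222) of the crops). It is seated with about 9 N push. Releasing.

servo_tool(
  targets=[
    [0.35, [0, 0, 0], 0],
    [0.45, [0, 0, 0], 0],
    [0.55, [0, 0, 0], 0],
    [0.6, [0, 0, 0], 0],
    [0.6, [0, 0, 0], 0],
  ],
)

```text
time: 19.12
tool_pos: [466.6, 183.4, 126.3]
eef_rot: [[0.712, -0.011, 0.702], [-0.702, 0.002, 0.712], [-0.009, -1.0, -0.006]]
wrist_force: [-1.2, -0.3, -0.3]
gripper_width: 50.9
```

```bash
python3 st.py
```

```text
t 19.27 pos [466.522 183.397 126.367] tipz 25.1 F [0.153 0.298 0.935] Ftool [-0.108 -0.936  0.314] M [-0.01   0.027 -0.028] y [-0.011  0.002 -1.   ] q6 0.990 yaw -44.6 w 51.1
```

Free. Retreating straight up, then aside for a clear view.

servo_tool(
  targets=[
    [0.6, [0, -0.5, 0], 0],
    [0.6, [0, -1.2, 0], 0],
    [0.6, [0, -2.2, 0], 0],
    [0.6, [0, -3.4, 0], 0],
    [0.6, [0, -4.6, 0], 0],
  ],
)

```text
time: 19.68
tool_pos: [467.2, 183.1, 242.1]
eef_rot: [[0.712, -0.012, 0.702], [-0.702, 0.002, 0.712], [-0.01, -1.0, -0.007]]
wrist_force: [1.3, 0.7, -0.4]
gripper_width: 51.8
```

servo_tool(
  targets=[
    [0.6, [1.0, -1, 0.0], 0],
    [0.6, [2.4, -1, 0], 0],
    [0.6, [3.8, -1, 0], 0],
    [0.6, [5.2, -1, 0], 0],
    [0.6, [5.2, -1, 0], 0],
  ],
)

```text
time: 20.1
tool_pos: [564.2, 87.7, 264.9]
eef_rot: [[0.709, -0.01, 0.705], [-0.705, -0.0, 0.709], [-0.007, -1.0, -0.007]]
wrist_force: [0.2, -0.5, -0.2]
gripper_width: 51.4
```

```bash
python3 st.py
python3 - <<'E'
from h import *
a=camera("scene");b=camera("top")
save(a,"f1.png",s=1.5)
A=cv2.resize(a["color"][165:245,305:385],(400,400),interpolation=cv2.INTER_CUBIC);B=cv2.resize(b["color"][215:295,120:200],(400,400),interpolation=cv2.INTER_CUBIC)
cv2.imwrite("pics/f2.png",np.hstack([A,B])[:,:,::-1])
for p,n in((a,(356,195)),(b,(150,259))):
    c,m=blob(p,lambda H:(H[...,1]>100)&(H[...,2]>115)&(abs(H[...,0]-88)<14),n,16)
    print("griptop",circle_at(p,c,165),circle_at(p,c,172))
E
```

```text
t 20.25 pos [559.824  91.574 265.294] tipz 164.0 F [-0.27   0.778 -1.26 ] Ftool [-0.725  1.265  0.375] M [-0.012  0.     0.021] y [-0.014  0.002 -1.   ] q6 0.798 yaw -44.6 w 51.0Traceback (most recent call last):
  File "<stdin>", line 7, in <module>
  File "h.py", line 23, in blob
    i=1+np.argmax(st[1:,4]); mm=(l==i).astype(np.uint8)
        ~~~~~~~~~^^^^^^^^^^
    return _wrapfunc(a, 'argmax', axis=axis, out=out, **kwds)
    return bound(*args, **kwds)
ValueError: attempt to get argmax of an empty sequence
```

View pics/f1.png

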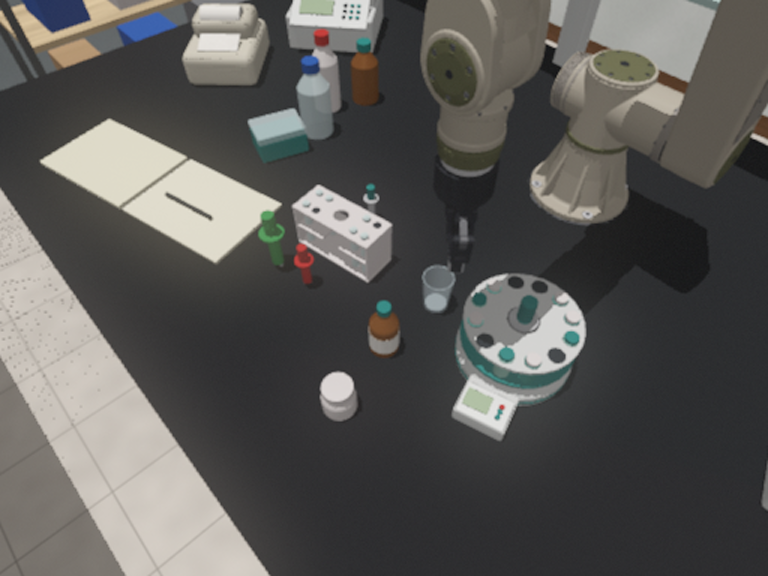

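View pics/f2.png

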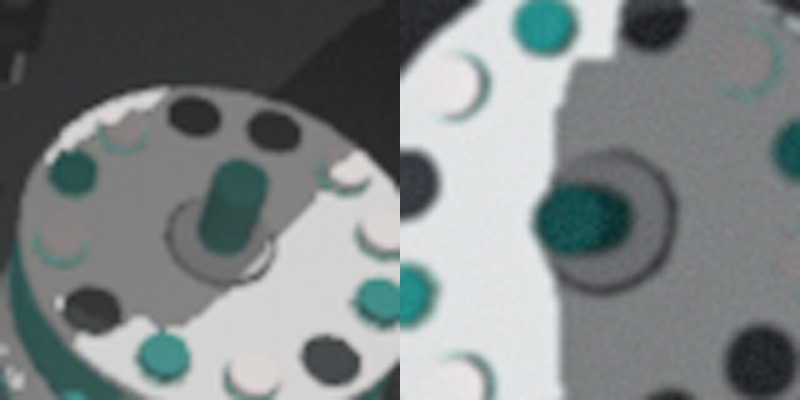

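The spindle stands upright in the changer with its collar on the bush (scene crop (220,243), top crop (610,220)). Beaker, bottle and jar are where they were. A last numeric check of the grip-top height.

Run:
```python
from h import *
np.set_printoptions(precision=1,suppress=True)
a=camera("scene");b=camera("top")
for p,q in((a,(305+239/5,165+183/5)),(b,(120+173/5,215+221/5))): print("seen",np.array(q),"pred z165",proj(p,(467,183,165)),"z170",proj(p,(467,183,170)))
print("grip top tri",tri([ray(a,(305+239/5-.5,165+183/5-.5)),ray(b,(120+173/5-.5,215+221/5-.5))]),"expect 467,183,165")
for th in("beaker","bottle","jar"):
    print(th,[np.array(landmark_of(p,th)[0]["xy"]) for p in(a,b)])
s=observe();print(s["time"],s["wrist_force"],s["dq"])
```

```text
seen [352.8 201.6] pred z165 [353.8 200.2] z170 [354.3 198.9]
seen [154.6 259.2] pred z165 [152.6 258.8] z170 [151.7 258.8]
grip top tri [467.6 181.2 160.1] expect 467,183,165
beaker [array([290.6, 199.9]), array([254.3, 248. ])]
bottle [array([256.7, 227.2]), array([247.1, 186.2])]
jar [array([231. , 269.1]), array([231.9, 132.8])]
20.75 [-0.4  0.2 -0.8] [-0.  0.  0. -0.  0. -0.]
```

Run:
```python
from plant import *
print(finish_job())
```

```text
the job is handed in; nothing more can be done
None
```

The spindle is in the changer with its blade in the coupling and its collar seated on the upper plate. It is released, and I handed the job in at about 21 s.

- **Lowering:** I took the large teal spindle from the rack. It went through both plates and the cover with no clear contact force.
- **Finding the slot:** It touched the coupling at tip height 34.0 mm. I turned it about 32° in 4° steps with roughly 3 to 6 N of pressure. The vertical force then fell back to the spindle's own weight, which showed the blade had dropped in.
- **Pushing home:** I centred it by a further 2° and pushed down with about 9 N. It stopped at tip height 25.2 mm, against 25 mm expected when seated.
- **Last checks:**
  - The spindle stands upright, with its collar concentric on the bush in both views.
  - The gripper is clear and still, with wrist force near 0.
  - The beaker, bottle and jar look unmoved. The network points for them repeated within about 4 pixels.

**What disagreed:**
- A rough check by eye put the grip top at 160 mm instead of 165 mm. That could be blur in the pictures, but I did not resolve it. I relied on the arm's own height reading for the final depth.
- The tool was tilted by about 0.6° during insertion. This gave a side force of up to about 5 N while seating, which went away on release.

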